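# Find the steel setting plug by heft

## Task

Three identical closed tins stand on the vacuum pods, and only one holds the steel setting plug, which makes it the heaviest: going from the robot's left to its right, pick up each tin to heft it, a good 3 cm clear of its pod, and stand it upright back on its own pod before you take the next. Then hold the heaviest tin up, upright and still, about 15 cm higher than its pod, and finish while still holding it there; the other two tins stay upright on their own pods. Leave the can, the wrench and the spare knob alone and never tip a tin over.

Things in the scene. Friction and masses are not known exactly. Their poses are not given: they have to be found in the camera images.
- tin_1: The leftmost (largest y) of three outwardly identical closed steel tins: round, straight-sided, one rigid piece, 60 mm diameter, 66 mm tall, upright on its pod. Origin: centre of the underside, z up. Inside, with 1 mm of play, is a metal or plastic plug. The three weigh about 0.66, 0.31 and 0.20 kg (within 10 percent); which is which varies, unseen.
- tin_2: The middle of three outwardly identical closed steel tins: round, straight-sided, one rigid piece, 60 mm diameter, 66 mm tall, upright on its pod. Origin: centre of the underside, z up. Inside, with 1 mm of play, is a metal or plastic plug. The three weigh about 0.66, 0.31 and 0.20 kg (within 10 percent); which is which varies, unseen.
- tin_3: The rightmost (smallest y) of three outwardly identical closed steel tins: round, straight-sided, one rigid piece, 60 mm diameter, 66 mm tall, upright on its pod. Origin: centre of the underside, z up. Inside, with 1 mm of play, is a metal or plastic plug. The three weigh about 0.66, 0.31 and 0.20 kg (within 10 percent); which is which varies, unseen.
- pod_1: The leftmost (largest y) fixed black vacuum pod, a block 130 x 110 x 30 mm with a flat top, on a fixed aluminium beam 80 mm wide and 40 mm high along x. Origin: centre of the pod's underside, 40 mm above the table; its top is 30 mm above the origin, 70 mm above the table. x along the 130 mm side, z up.
- pod_2: The middle fixed black vacuum pod, a block 130 x 110 x 30 mm with a flat top, on a fixed aluminium beam 80 mm wide and 40 mm high along x. Origin: centre of the pod's underside, 40 mm above the table; its top is 30 mm above the origin, 70 mm above the table. x along the 130 mm side, z up.
- pod_3: The rightmost (smallest y) fixed black vacuum pod, a block 130 x 110 x 30 mm with a flat top, on a fixed aluminium beam 80 mm wide and 40 mm high along x. Origin: centre of the pod's underside, 40 mm above the table; its top is 30 mm above the origin, 70 mm above the table. x along the 130 mm side, z up.
- tin_1_floor: The floor inside the leftmost (largest y) tin, hidden, part of that tin and with the same origin; the plug in the tin stands on it, so that it carries the plug's weight. Nothing to be handled.
- tin_2_floor: The floor inside the middle tin, hidden, part of that tin and with the same origin; the plug in the tin stands on it, so that it carries the plug's weight. Nothing to be handled.
- tin_3_floor: The floor inside the rightmost (smallest y) tin, hidden, part of that tin and with the same origin; the plug in the tin stands on it, so that it carries the plug's weight. Nothing to be handled.
- spray: Bystander: white can standing on the table, 52 mm diameter, 130 mm tall. Origin: centre of the underside.
- wrench: Bystander: steel wrench lying flat on the table, under 200 mm long and 20 mm high. Origin: under its middle; it lies along its own x.
- knob_spare: Bystander: black plastic clamp knob lying on the table, 60 mm flange, 35 mm tall. Origin: centre of the underside.
There are look-alikes about, which are no part of the job. What is shaped like the tin_2 but yellow is not meant.

How it is judged:
By the outcome, as a careful person would: the job done as asked, in the order asked, and still so for the second after the job is handed in, while the arm keeps its last pose, push and grip.
It also fails if it takes over 61 s, if anything falls off the work surface, if the arm or the gripper's body presses on something with over 40 N, if the wrist force passes 120 N, or if a joint passes its speed limit or range.

## Robot

A 6-joint arm with a two-finger parallel gripper is mounted at the origin on the work surface. World frame = base frame: x ahead of the robot, y to its left, z up, the work surface at z = 0. Lengths are in m, angles in rad, forces in N, time in s.
With the tool pointing down it reaches from about 0.35 to 0.775 m from the base axis. Payload 7.3 kg.
Tool frame: the origin (TCP) lies between the finger pads; the fingertips stand 25 mm ahead of it and the grasp point (between the pads) lies 6 mm ahead of it; z points along the fingers, y is the line along which they close (so a half turn about z gives the same grasp; the last joint's range is limited). The gripper opens to 92 mm and grips with 3 to 60 N. Pads are 19 mm wide; open, the fingers measure 130 mm over their backs; the gripper's body (75 mm by 190 mm) begins 47 mm behind the grasp point.
Start: joints at [0.997, 0.342, 1.524, -0, 1.275, -0.146], TCP at [0.218, 0.478, 0.252] pointing down, gripper open.
Joint ranges: [-2.53, 2.53], [-0.77, 2.02], [0.04, 2.7], [-1, 4.14], [0.28, 2.66], [-3.11, 3.11]. Speed limits (rad/s): [2.57, 2.57, 3.14, 3.14, 3.14, 3.14].

## Interface

Orientations are given as a unit quaternion [w, x, y, z].
In Python, from rig import env, camera, camera_model gives the robot as it stands.
- The arm moves only by the shell command python3 -m creep 'ROWS' [FORCE]. ROWS is JSON, a list of rows, each a list of 3 entries, a list of its own where there are three numbers: the shift along the tool's x, y, z in cm, then the turn, a rotation vector about the tool's x, y, z in rad, then the finger opening in cm, from 0 to 9.18. In form: [[[tx, ty, tz], [wx, wy, wz], hand], ...]. A call has 1 to 5 rows; each row is the pose to reach, as a shift and turn from the pose commanded when the call began, along the tool's axes at that moment; what a row does not reach only later rows make up. A row lasts 1/10 s, in which the tool goes at most 50 mm and 8.59 degrees, less where a joint would pass 70% of its speed; a pose out of reach is approached as far as the arm can. A call with a gripper value outside its range is refused whole. The fingers move at their own pace and stop on an object; FORCE is the grip in N (left out, the last holds). Time passes only in rows, so rows that repeat a pose let the fingers close. It gives the time, the measured TCP pose, the force, the opening and the grip force at its end, in the units of the state.
- env.get_state(): the state, without advancing time (a new reading comes with each control period).
- camera(name): name is "scene" or "side" or "wrist"; returns the picture (480x640x3 uint8, blue, green, red); there is no depth.
- camera_model(name): a dict with "fx", "fy", "cx", "cy" (pixels), "k1" (the pictures are not rectified: a ray, as slopes to the right and down, at radius r is drawn at 1 + k1 r^2 times it, then the intrinsics apply), "eye" and "attitude" of the camera in the world. Camera axes: x right, y down, z forward; pixel columns grow to the right and rows downward; lengths in m; the calibration is good to about 2 mm. A picture is of the moment at which its call begins: read the wrist's pose just before it. camera_model takes no time and is no camera call; for the wrist camera it gives the pose at the moment of the call.
- env.job_done(): hands the job in; it is judged then, once.
The state is a dict: "t": time; "qpos": joint angles; "qvel": joint speeds; "joint_torque": joint torques, N m; "position": TCP position; "tool_rot": TCP orientation; "ft_force": force on the tool from outside, world axes, zero at the start; "wrist_torque": the same for the moment, N m; "grip_width": opening from 0.0 (shut) to 1.0 (fully open); "finger_force": force on a finger pad.
Only numpy, scipy, OpenCV 4.12 (cv2) and the standard library are available. Lean on these libraries where they do the work, as an engineer would, in place of code of your own. Each camera call takes 0.05 s, during which the arm holds its last target. There are 200 camera calls.

## Working session

There is one attempt and no reset: what is moved stays moved. The work goes in short steps, Python scripts to look and compute and a shell command to move; the robot and the scene stay as the last step left them, time stands still between calls to the robot, and variables do not carry over. Pictures are saved under pics/ and viewed, at most 10 in all, crops included, and the job is handed in when it is done.

```bash
mkdir -p pics; ls
python3 - <<'E'
from rig import env,camera,camera_model
import cv2
for n in("scene","side"):
    cv2.imwrite(f"pics/{n}0.png",camera(n)); print(n,camera_model(n))
s=env.get_state(); print(s)
E
```

```text
pics
scene {'fx': 549.8732044150564, 'fy': 549.8732044150564, 'cx': 317.78725900218024, 'cy': 242.70257499499064, 'k1': -0.02386773684475398, 'eye': array([1.0083206 , 0.59693766, 1.10790933]), 'attitude': array([-0.08605303,  0.28826019,  0.90853009, -0.28995519])}
side {'fx': 583.8703271659142, 'fy': 583.8703271659142, 'cx': 325.81941462465335, 'cy': 242.60381437401622, 'k1': -0.14550226120431664, 'eye': array([ 0.36581017, -0.97431685,  1.09731078]), 'attitude': array([-0.3710676 ,  0.92069805, -0.11252742,  0.04428898])}
{'t': 0.1, 'qpos': array([ 9.96995196e-01,  3.42675809e-01,  1.52488730e+00,  3.74021143e-05,
        1.27540393e+00, -1.46004268e-01]), 'qvel': array([-0.00033867, -0.00203339, -0.00233957,  0.00018738,  0.00060292,
        0.00054558]), 'joint_torque': array([ 1.75604135e-03, -4.32007778e+01, -2.44691777e+01,  7.18681631e-02,
        5.26018068e-02, -9.72017602e-06]), 'position': array([0.21760566, 0.47743497, 0.25111456]), 'tool_rot': array([-2.58758991e-04,  2.12276375e-01,  9.77209429e-01, -6.36865345e-04]), 'ft_force': array([ 0.09597873, -0.87734498,  0.5663972 ]), 'wrist_torque': array([-0.04631395,  0.08246715, -0.00133503]), 'finger_force': 0.0, 'grip_width': 1.000207252472541}
```

View pics/scene0.png

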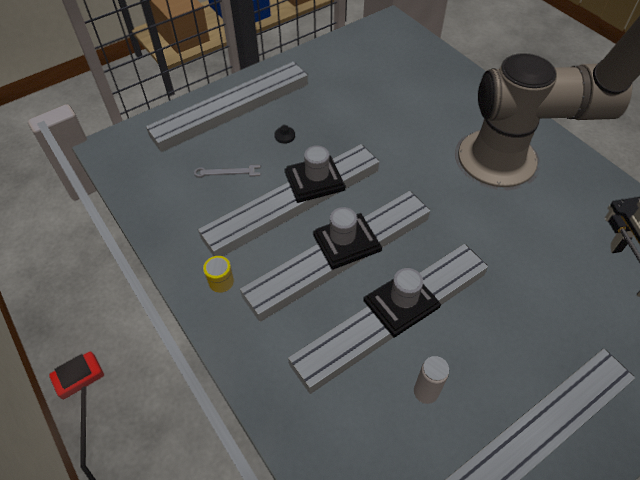

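View pics/side0.png

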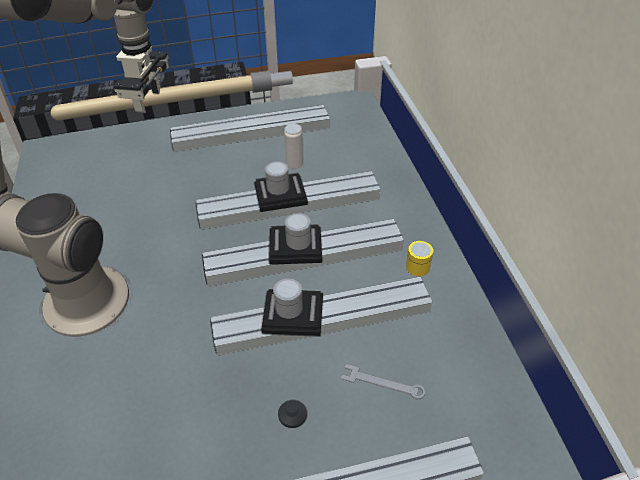

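The scene view shows grey tin lids at about (408,276), (343,215) and (317,155). In the side view they are at (277,170), (298,222) and (287,287).

Look-alikes: the yellow tin at scene (218,268) is excluded by colour, the white can at scene (435,365) stands on the table, and the black knob is at scene (285,133). I choose the three grey tins on the black pods.

```bash
cat > h.py <<'E'
import numpy as np,cv2
from scipy.spatial.transform import Rotation as R
from rig import env,camera,camera_model
def rot(q): return R.from_quat([q[1],q[2],q[3],q[0]])
def ray(m,u,v):
    d=np.array([(u-m['cx'])/m['fx'],(v-m['cy'])/m['fy']]); s=d.copy()
    for _ in range(20): s=d/(1+m['k1']*(s@s))
    return rot(m['attitude']).apply([s[0],s[1],1])
def cast(m,u,v,z):
    d=ray(m,u,v); return m['eye']+d*(z-m['eye'][2])/d[2]
def to_tool(p):
    "shift (cm, tool axes) from measured TCP to world p"
    s=env.get_state(); return rot(s['tool_rot']).inv().apply(np.array(p)-s['position'])*100
E
python3 - <<'E'
from h import *
S={'scene':[(408,276),(343,215),(317,155)],'side':[(277,170),(298,222),(287,287)]}
tiles=[]
for n,l in S.items():
    img=cv2.imread(f'pics/{n}0.png'); m=camera_model(n); g=cv2.cvtColor(img,cv2.COLOR_BGR2GRAY)
    row=[]
    for (u,v) in l:
        # rectify the lid plane locally z=.136: project patch edges by ray cast of each pixel
        c=img[v-30:v+55,u-42:u+43]; row.append(cv2.resize(c,(260,260),interpolation=cv2.INTER_CUBIC))
        print(n,(u,v),cast(m,u,v,.136).round(4),g[v-1:v+2,u-1:u+2].mean(), g[v-18:v+19:3,u])
    tiles.append(np.hstack(row))
cv2.imwrite('pics/crops.png',np.vstack(tiles))
E
```

```text
scene (408, 276) [0.5196 0.2068 0.136 ] 133.0 [ 91  86  87  83 127 131 133 134 132 136 133 117  60]
scene (343, 215) [ 5.338e-01 -3.000e-04  1.360e-01] 132.33333333333334 [ 90  92  91  88 130 133 132 135 134 133 119  63  51]
scene (317, 155) [ 0.4748 -0.1863  0.136 ] 132.33333333333334 [ 88  88  87 111 132 132 132 133 111  67  64  62  62]
side (277, 170) [0.5256 0.2094 0.136 ] 190.55555555555554 [131 129 130 142 191 189 190 178 110  99  94  99  99]
side (298, 222) [0.5383 0.0054 0.136 ] 190.33333333333334 [ 23 122 116 141 191 190 190 188 172 100  99 100 101]
side (287, 287) [ 0.4741 -0.1837  0.136 ] 188.22222222222223 [111 134 132 144 190 193 185 190 185 192 168  98  86]
```

View pics/crops.png

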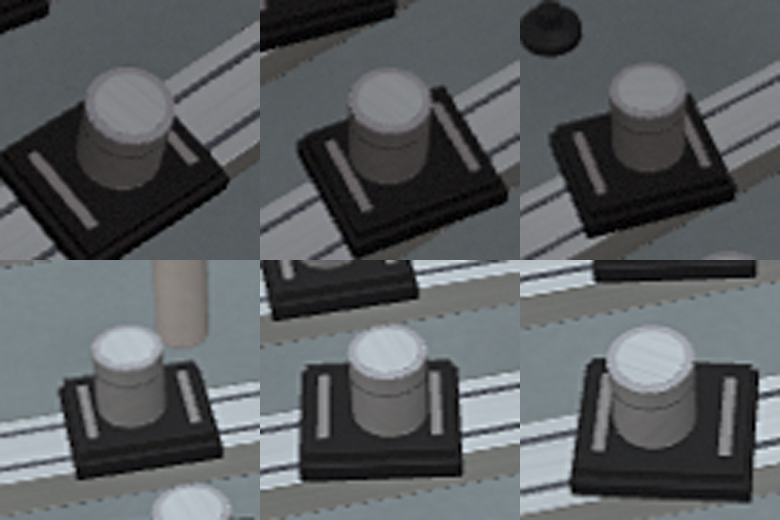

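The crop confirms three grey steel tins upright on black pods. I'll fit the lid discs for accurate centres.

Run:
```python
from h import *
S={'scene':([(408,276),(343,215),(317,155)],125),'side':([(277,170),(298,222),(287,287)],165)}
P={}
for n,(l,t) in S.items():
    img=cv2.imread(f'pics/{n}0.png'); m=camera_model(n); g=cv2.GaussianBlur(cv2.cvtColor(img,cv2.COLOR_BGR2GRAY),(3,3),0)
    for i,(u,v) in enumerate(l):
        k=np.zeros_like(g); cv2.circle(k,(u,v),20,255,-1)
        b=((g>t)&(k>0)).astype(np.uint8)
        nc,L,st,ce=cv2.connectedComponentsWithStats(b); j=L[v,u]
        cn=max(cv2.findContours((L==j).astype(np.uint8),0,1)[0],key=len)[:,0]
        w=np.array([cast(m,*p,.136)[:2] for p in cn],np.float32)
        e=cv2.fitEllipse(cn.astype(np.float32)); c=cast(m,*e[0],.136)
        P[n,i]=(m['eye'],ray(m,*e[0]))
        print(n,i+1,np.round(e[0],1),'ell',c.round(4)[:2],'mincirc',np.round(cv2.minEnclosingCircle(w),4) if 0 else np.round(cv2.minEnclosingCircle(w)[0],4),round(cv2.minEnclosingCircle(w)[1],4))
for i in range(3):
    A=0;B=0
    for n in S:
        o,d=P[n,i]; d=d/np.linalg.norm(d); M=np.eye(3)-np.outer(d,d); A=A+M;B=B+M@o
    print('tri',np.linalg.solve(A,B).round(4))
s=env.get_state(); r=rot(s['tool_rot']); print(r.as_matrix().round(3))
```

```text
scene 1 [408.1 279.6] ell [0.5252 0.2135] mincirc [0.5251 0.2134] 0.0234
scene 2 [343.2 217. ] ell [0.5368 0.0045] mincirc [0.5369 0.0045] 0.0234
scene 3 [316.3 153.8] ell [ 0.4739 -0.1906] mincirc [ 0.4737 -0.1911] 0.023
side 1 [276.2 168.1] ell [0.525  0.2178] mincirc [0.5249 0.2178] 0.0263
side 2 [297.2 221.3] ell [0.537 0.008] mincirc [0.5369 0.0081] 0.0267
side 3 [287.2 288.5] ell [ 0.4737 -0.1879] mincirc [ 0.4738 -0.1881] 0.0265
tri [0.5254 0.2146 0.1381]
tri [0.5371 0.0058 0.1379]
tri [ 0.4741 -0.1893  0.1374]
[[-0.91   0.415 -0.001]
 [ 0.415  0.91  -0.001]
 [ 0.    -0.001 -1.   ]]
```

```bash
python3 -m creep '[[[-3,-0.9,0],[0,0,0],9.18],[[-7,-2,0],[0,0,0],9.18],[[-11,-3.1,0],[0,0,0],9.18],[[-15,-4.3,0],[0,0,0],9.18],[[-19,-5.4,0],[0,0,0],9.18]]' 25; python3 -m creep '[[[-4,-1.2,0],[0,0,0],9.18],[[-8,-2.3,0],[0,0,0],9.18],[[-12,-3.4,0],[0,0,0],9.18],[[-16,-4.6,0],[0,0,0],9.18],[[-18.5,-5.3,0],[0,0,0],9.18]]'; python3 -m creep '[[[0,0,0],[0,0,0],9.18],[[0,0,0],[0,0,0],9.18],[[0,0,0],[0,0,0],9.18]]'
python3 - <<'E'
from h import *
print(to_tool([.525,.2155,.116]).round(2), env.get_state()['ft_force'])
cv2.imwrite('pics/w1.png',camera('wrist'))
E
```

```text
t: 0.6
position: [0.3691, 0.3484, 0.2515]
tool_rot: [-0.0, 0.212, 0.977, -0.0]
ft_force: [0.6, 0.6, -0.6]
grip_width: 1.002
finger_force: 0.0
t: 1.1
position: [0.5164, 0.2225, 0.2512]
tool_rot: [-0.0, 0.213, 0.977, -0.0]
ft_force: [0.3, 1.3, 0.2]
grip_width: 1.001
finger_force: 0.0
t: 1.4
position: [0.5138, 0.2254, 0.2516]
tool_rot: [-0.0, 0.212, 0.977, -0.0]
ft_force: [0.4, 0.9, -0.6]
grip_width: 1.0
finger_force: 0.0
[-1.44 -0.43 13.55] [ 0.35671286  0.85344609 -0.61411135]
```

View pics/w1.png

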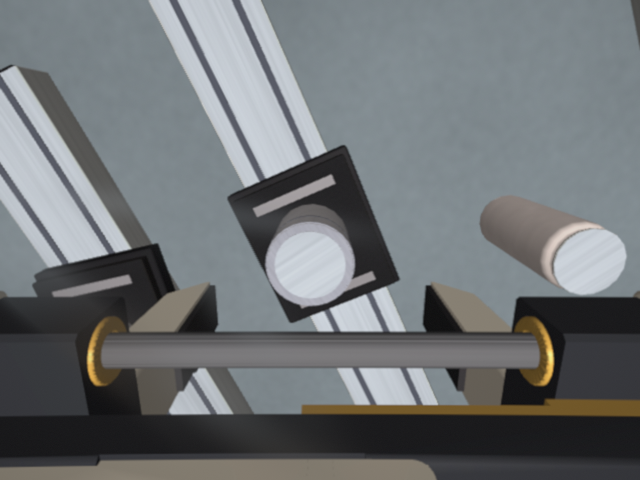

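The wrist view shows tin 1's lid at about (311,263) between the finger lines. The white can is off to the right at (590,260), clear of the fingers.

```bash
cat > lid.py <<'E'
from h import *
import sys
def lid(fn,cam='wrist'):
    m=camera_model(cam); img=camera(cam); cv2.imwrite(fn,img)
    g=cv2.GaussianBlur(cv2.cvtColor(img,cv2.COLOR_BGR2GRAY),(3,3),0)
    return m,img,g
E
python3 - <<'E'
from h import *
m=camera_model('wrist'); img=cv2.imread('pics/w1.png'); g=cv2.GaussianBlur(cv2.cvtColor(img,cv2.COLOR_BGR2GRAY),(5,5),0)
c=cv2.HoughCircles(g[200:320,230:400],cv2.HOUGH_GRADIENT,1,50,param1=80,param2=15,minRadius=30,maxRadius=55)[0]
for u,v,r in c: print(u+230,v+200,r,cast(m,u+230,v+200,.136).round(4), 'R',np.linalg.norm(cast(m,u+230+r,v+200,.136)-cast(m,u+230,v+200,.136)).round(4))
E
python3 -m creep '[[[-0.7,-0.2,2],[0,0,0],9.18],[[-1.4,-0.4,5],[0,0,0],9.18],[[-1.4,-0.4,8],[0,0,0],9.18],[[-1.4,-0.4,10],[0,0,0],9.18],[[-1.4,-0.4,10],[0,0,0],9.18]]'
```

```text
310.5 262.5 43.2 [0.5221 0.2149 0.136 ] R 0.0292
t: 1.95
position: [0.5234, 0.2158, 0.1491]
tool_rot: [-0.003, 0.212, 0.977, -0.001]
ft_force: [0.1, 0.7, 0.4]
grip_width: 1.002
finger_force: 0.0
```

```bash
python3 -m creep '[[[0,0,2],[0,0,0],9.18],[[0,0,3.3],[0,0,0],9.18],[[0,0,3.3],[0,0,0],9.18],[[0,0,3.3],[0,0,0],9.18],[[0,0,3.3],[0,0,0],9.18]]'; python3 -m creep '[[[0,0,0],[0,0,0],5],[[0,0,0],[0,0,0],5],[[0,0,0],[0,0,0],5],[[0,0,0],[0,0,0],5],[[0,0,0],[0,0,0],5]]' 25;  python3 -m creep '[[[0,0,0],[0,0,0],5],[[0,0,0],[0,0,0],5],[[0,0,0],[0,0,0],5]]'
```

```text
t: 2.45
position: [0.5262, 0.2156, 0.1199]
tool_rot: [0.001, 0.212, 0.977, 0.0]
ft_force: [0.4, -0.6, -0.2]
grip_width: 0.999
finger_force: 0.0
t: 2.95
position: [0.5256, 0.2151, 0.1189]
tool_rot: [-0.0, 0.212, 0.977, -0.0]
ft_force: [-0.4, -1.9, 1.9]
grip_width: 0.642
finger_force: 25.0
t: 3.25
position: [0.5256, 0.2151, 0.1188]
tool_rot: [-0.0, 0.212, 0.977, -0.0]
ft_force: [-1.2, -2.4, 3.1]
grip_width: 0.646
finger_force: 25.0
```

```bash
python3 -m creep '[[[0,0,-0.5],[0,0,0],5],[[0,0,-1.5],[0,0,0],5],[[0,0,-3],[0,0,0],5],[[0,0,-4.5],[0,0,0],5],[[0,0,-5.5],[0,0,0],5]]' 30; for i in 1 2 3 4; do python3 -m creep '[[[0,0,0],[0,0,0],5],[[0,0,0],[0,0,0],5]]' | grep -E 'pos|force|width'; done
python3 - <<'E'
from h import *
print(env.get_state()); cv2.imwrite('pics/s1.png',np.hstack([camera('side')[80:330,150:450],camera('scene')[100:350,250:550]]))
E
```

```text
t: 3.75
position: [0.5262, 0.2157, 0.1754]
tool_rot: [0.001, 0.212, 0.977, 0.001]
ft_force: [0.5, 0.4, -2.6]
grip_width: 0.645
finger_force: 30.0
position: [0.5256, 0.2154, 0.1736]
ft_force: [0.4, 0.4, -2.3]
grip_width: 0.641
finger_force: 30.0
position: [0.5253, 0.2152, 0.173]
ft_force: [0.2, 1.0, -0.9]
grip_width: 0.64
finger_force: 30.0
position: [0.5256, 0.2153, 0.1734]
ft_force: [-0.1, 0.1, -1.6]
grip_width: 0.644
finger_force: 30.0
position: [0.5257, 0.2153, 0.1737]
ft_force: [0.0, -0.5, -2.2]
grip_width: 0.641
finger_force: 30.0
{'t': 4.55, 'qpos': array([ 2.53801044e-01,  4.90729511e-01,  1.51649716e+00,  9.66090396e-05,
        1.13438998e+00, -8.89180670e-01]), 'qvel': array([-0.00103768, -0.00267066,  0.00157832,  0.00072503, -0.00127314,
       -0.00038037]), 'joint_torque': array([-2.57138126e-03, -4.99529672e+01, -2.32738835e+01,  2.17059441e-02,
        8.83753784e-02,  3.58079859e-06]), 'position': array([0.52569016, 0.21531625, 0.17368098]), 'tool_rot': array([-3.04485857e-05,  2.12299718e-01,  9.77204599e-01,  3.36649996e-05]), 'ft_force': array([ 0.04463715, -0.50091912, -2.24835225]), 'wrist_torque': array([-1.65366935e-02, -3.29508919e-02, -1.46561065e-07]), 'finger_force': 29.99974158507939, 'grip_width': 0.6413775963727806}
```

View pics/s1.png

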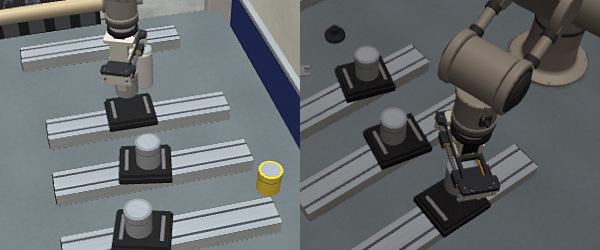

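Both views show tin 1 held clear above its empty pod. It reads about 2 N, so it's one of the light ones. I'll put it back.

```bash
python3 -m creep '[[[0,0,1.5],[0,0,0],5],[[0,0,3],[0,0,0],5],[[0,0,4],[0,0,0],5],[[0,0,4.7],[0,0,0],5],[[0,0,5],[0,0,0],5]]'; python3 -m creep '[[[0,0,0.2],[0,0,0],5],[[0,0,0.4],[0,0,0],5],[[0,0,0.4],[0,0,0],5],[[0,0,0.4],[0,0,0],5]]'
```

```text
t: 5.15
position: [0.5255, 0.2153, 0.1231]
tool_rot: [-0.0, 0.212, 0.977, -0.0]
ft_force: [0.3, 0.2, -1.8]
grip_width: 0.639
finger_force: 30.0
t: 5.55
position: [0.5259, 0.2154, 0.1201]
tool_rot: [0.0, 0.212, 0.977, 0.0]
ft_force: [0.6, -0.0, -1.8]
grip_width: 0.646
finger_force: 30.0
```

```bash
python3 -m creep '[[[0,0,0.1],[0,0,0],5],[[0,0,0.15],[0,0,0],5],[[0,0,0.15],[0,0,0],5],[[0,0,0.15],[0,0,0],5]]'
```

```text
t: 5.95
position: [0.5259, 0.2154, 0.1188]
tool_rot: [0.0, 0.212, 0.977, 0.0]
ft_force: [-0.6, 0.6, 4.4]
grip_width: 0.639
finger_force: 30.0
```

```bash
python3 -m creep '[[[0,0,0],[0,0,0],6.5],[[0,0,0],[0,0,0],7.5],[[0,0,0],[0,0,0],8.5],[[0,0,0],[0,0,0],9.18],[[0,0,0],[0,0,0],9.18]]' |grep -E 'width|t:|pos'; python3 -m creep '[[[0,0,-1],[0,0,0],9.18],[[0,0,-3],[0,0,0],9.18],[[0,0,-6],[0,0,0],9.18],[[0,0,-9],[0,0,0],9.18],[[0,0,-11],[0,0,0],9.18]]'; python3 -m creep '[[[-2,-3.8,0],[0,0,0],9.18],[[-4,-7.6,0],[0,0,0],9.18],[[-6,-11.5,0],[0,0,0],9.18],[[-8,-15.3,0],[0,0,0],9.18],[[-9.7,-18.6,0],[0,0,0],9.18]]'; python3 -m creep '[[[0,0,0],[0,0,0],9.18],[[0,0,0],[0,0,0],9.18]]';python3 - <<'E'
from h import *
print(to_tool([.537,.006,.118]).round(2))
m=camera_model('wrist'); img=camera('wrist'); cv2.imwrite('pics/w2.png',img); g=cv2.GaussianBlur(cv2.cvtColor(img,cv2.COLOR_BGR2GRAY),(5,5),0)
c=cv2.HoughCircles(g[200:340,230:400],cv2.HOUGH_GRADIENT,1,50,param1=80,param2=15,minRadius=35,maxRadius=60)
if c is not None:
  for u,v,r in c[0]: print(u+230,v+200,r,cast(m,u+230,v+200,.136).round(4))
cv2.imwrite('pics/s2.png',np.hstack([camera('side')[80:380,150:450],cv2.resize(img,(400,300))]))
E
```

```text
t: 6.45
position: [0.5257, 0.2153, 0.1181]
tool_rot: [-0.0, 0.212, 0.977, 0.0]
grip_width: 0.981
t: 6.95
position: [0.5263, 0.2155, 0.2314]
tool_rot: [0.002, 0.212, 0.977, 0.001]
ft_force: [0.4, -0.1, -0.0]
grip_width: 1.002
finger_force: 0.0
t: 7.45
position: [0.5368, 0.0038, 0.2292]
tool_rot: [0.001, 0.212, 0.977, -0.0]
ft_force: [0.2, 0.9, 0.2]
grip_width: 1.001
finger_force: 0.0
t: 7.65
position: [0.5368, 0.0053, 0.2288]
tool_rot: [0.0, 0.213, 0.977, 0.0]
ft_force: [0.7, 0.4, -0.0]
grip_width: 0.999
finger_force: 0.0
[ 0.02  0.06 11.08]
317.5 249.5 50.5 [0.5323 0.006  0.136 ]
```

View pics/s2.png

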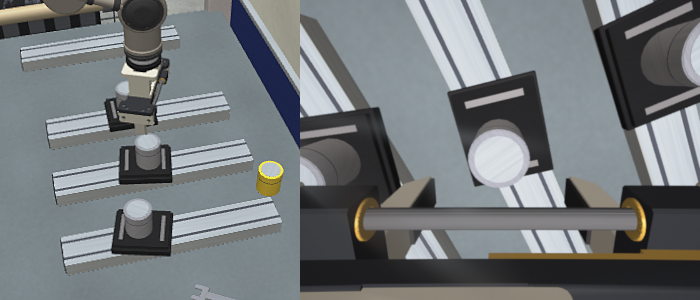

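Tin 1 is back upright on its pod. The wrist view has tin 2's lid centred between the fingers at full-frame (317,250), so I'll take tin 2.

```bash
python3 -m creep '[[[0,0,3],[0,0,0],9.18],[[0,0,6],[0,0,0],9.18],[[0,0,9],[0,0,0],9.18],[[0,0,10.9],[0,0,0],9.18],[[0,0,10.9],[0,0,0],9.18]]'; python3 -m creep '[[[0,0,0],[0,0,0],7],[[0,0,0],[0,0,0],5],[[0,0,0],[0,0,0],5],[[0,0,0],[0,0,0],5],[[0,0,0],[0,0,0],5]]' 30;  python3 -m creep '[[[0,0,0],[0,0,0],5],[[0,0,0],[0,0,0],5],[[0,0,0],[0,0,0],5]]';python3 -m creep '[[[0,0,-0.5],[0,0,0],5],[[0,0,-1.5],[0,0,0],5],[[0,0,-3],[0,0,0],5],[[0,0,-4.5],[0,0,0],5],[[0,0,-5.5],[0,0,0],5]]' 30; for i in 1 2 3 4; do python3 -m creep '[[[0,0,0],[0,0,0],5],[[0,0,0],[0,0,0],5]]' | grep -E 'pos|force|width'; done
```

```text
t: 8.25
position: [0.5351, 0.0075, 0.1169]
tool_rot: [-0.003, 0.211, 0.977, -0.0]
ft_force: [-0.2, 0.3, -1.2]
grip_width: 1.003
finger_force: 0.0
t: 8.75
position: [0.537, 0.0055, 0.12]
tool_rot: [0.001, 0.212, 0.977, -0.0]
ft_force: [-1.4, -1.4, 3.6]
grip_width: 0.64
finger_force: 30.0
t: 9.05
position: [0.537, 0.0056, 0.12]
tool_rot: [0.001, 0.212, 0.977, -0.0]
ft_force: [-1.8, -1.3, 5.4]
grip_width: 0.643
finger_force: 30.0
t: 9.55
position: [0.537, 0.0059, 0.1755]
tool_rot: [0.0, 0.212, 0.977, 0.0]
ft_force: [1.1, 0.2, -3.3]
grip_width: 0.645
finger_force: 30.0
position: [0.5366, 0.0059, 0.174]
ft_force: [0.2, 0.3, -3.2]
grip_width: 0.638
finger_force: 30.0
position: [0.5364, 0.0059, 0.1734]
ft_force: [0.0, 0.1, -3.1]
grip_width: 0.644
finger_force: 30.0
position: [0.5367, 0.0059, 0.1739]
ft_force: [-0.4, 0.2, -3.1]
grip_width: 0.643
finger_force: 30.0
position: [0.5368, 0.0058, 0.1742]
ft_force: [-0.5, 0.4, -2.7]
grip_width: 0.639
finger_force: 30.0
```

Tin 2 reads about 3.1 N, the medium one. I'll put it back.

```bash
python3 -m creep '[[[0,0,1.5],[0,0,0],5],[[0,0,3],[0,0,0],5],[[0,0,4],[0,0,0],5],[[0,0,4.7],[0,0,0],5],[[0,0,5],[0,0,0],5]]' | grep -E 'pos|force'; python3 -m creep '[[[0,0,0.15],[0,0,0],5],[[0,0,0.3],[0,0,0],5],[[0,0,0.4],[0,0,0],5],[[0,0,0.45],[0,0,0],5],[[0,0,0.45],[0,0,0],5]]'
```

```text
position: [0.5366, 0.0059, 0.1236]
ft_force: [0.6, 0.4, -2.6]
finger_force: 30.0
t: 11.35
position: [0.5369, 0.0059, 0.1201]
tool_rot: [0.0, 0.212, 0.977, 0.0]
ft_force: [-1.3, 1.3, -1.3]
grip_width: 0.646
finger_force: 30.0
```

```bash
python3 -m creep '[[[0,0,0.1],[0,0,0],5],[[0,0,0.1],[0,0,0],5],[[0,0,0.1],[0,0,0],5]]' | grep -E 'pos|force'; python3 -m creep '[[[0,0,0.1],[0,0,0],6.5],[[0,0,0.1],[0,0,0],7.5],[[0,0,0.1],[0,0,0],8.5],[[0,0,0.1],[0,0,0],9.18],[[0,0,0.1],[0,0,0],9.18]]' |grep -E 'width|t:|pos'; python3 -m creep '[[[0,0,-1],[0,0,0],9.18],[[0,0,-3],[0,0,0],9.18],[[0,0,-6],[0,0,0],9.18],[[0,0,-9],[0,0,0],9.18],[[0,0,-11],[0,0,0],9.18]]'; python3 -m creep '[[[-0.4,-4,0],[0,0,0],9.18],[[-0.9,-8,0],[0,0,0],9.18],[[-1.4,-12,0],[0,0,0],9.18],[[-1.9,-16.3,0],[0,0,0],9.18],[[-2.4,-20.4,0],[0,0,0],9.18]]'; python3 -m creep '[[[0,0,0],[0,0,0],9.18],[[0,0,0],[0,0,0],9.18]]';python3 - <<'E'
from h import *
print(to_tool([.474,-.189,.118]).round(2))
img=camera('wrist')
cv2.imwrite('pics/s3.png',np.hstack([camera('scene')[100:400,250:550],cv2.resize(img,(400,300))]))
E
```

```text
position: [0.537, 0.0059, 0.12]
ft_force: [-4.0, 1.3, 6.6]
finger_force: 30.0
t: 12.15
position: [0.5368, 0.0058, 0.1177]
tool_rot: [-0.0, 0.212, 0.977, 0.0]
grip_width: 0.981
t: 12.65
position: [0.5374, 0.0058, 0.2307]
tool_rot: [0.002, 0.212, 0.977, 0.0]
ft_force: [0.7, -0.3, -0.1]
grip_width: 1.002
finger_force: 0.0
t: 13.15
position: [0.4733, -0.1913, 0.2286]
tool_rot: [0.001, 0.212, 0.977, -0.0]
ft_force: [-0.4, -1.9, -0.2]
grip_width: 1.001
finger_force: 0.0
t: 13.35
position: [0.4738, -0.1904, 0.2283]
tool_rot: [0.0, 0.213, 0.977, 0.0]
ft_force: [0.1, 0.2, -0.4]
grip_width: 1.002
finger_force: 0.0
[ 0.04  0.13 11.03]
```

View pics/s3.png

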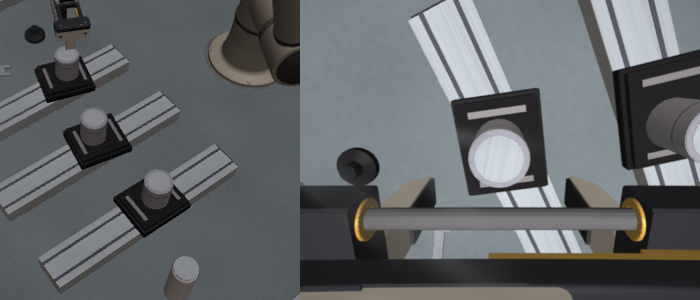

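Tins 1 and 2 stand upright on their pods. Tin 3's lid is centred between the fingers at crop (499,157), and the knob is clear of the descent.

```bash
python3 -m creep '[[[0,0.1,3],[0,0,0],9.18],[[0,0.1,6],[0,0,0],9.18],[[0,0.1,9],[0,0,0],9.18],[[0,0.1,10.9],[0,0,0],9.18],[[0,0.1,10.9],[0,0,0],9.18]]'; python3 -m creep '[[[0,0,0],[0,0,0],7],[[0,0,0],[0,0,0],5],[[0,0,0],[0,0,0],5],[[0,0,0],[0,0,0],5],[[0,0,0],[0,0,0],5]]' 40;  python3 -m creep '[[[0,0,0],[0,0,0],5],[[0,0,0],[0,0,0],5],[[0,0,0],[0,0,0],5]]';python3 -m creep '[[[0,0,-0.5],[0,0,0],5],[[0,0,-1.5],[0,0,0],5],[[0,0,-3],[0,0,0],5],[[0,0,-4.5],[0,0,0],5],[[0,0,-5.5],[0,0,0],5]]' 40; for i in 1 2 3 4; do python3 -m creep '[[[0,0,0],[0,0,0],5],[[0,0,0],[0,0,0],5]]' | grep -E 'pos|force|width'; done
```

```text
t: 13.95
position: [0.4735, -0.1866, 0.1165]
tool_rot: [-0.003, 0.211, 0.977, 0.001]
ft_force: [0.0, 0.2, -1.1]
grip_width: 0.999
finger_force: 0.0
t: 14.45
position: [0.4746, -0.1896, 0.1196]
tool_rot: [0.001, 0.212, 0.977, -0.001]
ft_force: [-1.9, -3.2, 5.0]
grip_width: 0.642
finger_force: 40.0
t: 14.75
position: [0.4745, -0.1896, 0.1196]
tool_rot: [0.001, 0.212, 0.977, -0.001]
ft_force: [-2.8, -2.4, 6.5]
grip_width: 0.647
finger_force: 40.0
t: 15.25
position: [0.4745, -0.1886, 0.1747]
tool_rot: [0.0, 0.212, 0.977, 0.0]
ft_force: [0.2, -0.3, -6.6]
grip_width: 0.643
finger_force: 40.0
position: [0.4741, -0.1885, 0.1734]
ft_force: [0.0, 0.1, -7.6]
grip_width: 0.646
finger_force: 40.0
position: [0.474, -0.1886, 0.1729]
ft_force: [-0.3, 0.6, -7.1]
grip_width: 0.645
finger_force: 40.0
position: [0.4743, -0.1888, 0.1734]
ft_force: [0.5, 0.8, -6.4]
grip_width: 0.644
finger_force: 40.0
position: [0.4744, -0.1888, 0.1737]
ft_force: [0.5, -0.5, -7.0]
grip_width: 0.64
finger_force: 40.0
```

Tin 3 is the heaviest at about 7 N. As asked, I'll stand it back on its pod first, then lift it again.

```bash
python3 -m creep '[[[0,0,1.5],[0,0,0],5],[[0,0,3],[0,0,0],5],[[0,0,4],[0,0,0],5],[[0,0,4.7],[0,0,0],5],[[0,0,5],[0,0,0],5]]' | grep -E 'pos|force'; python3 -m creep '[[[0,0,0.15],[0,0,0],5],[[0,0,0.3],[0,0,0],5],[[0,0,0.4],[0,0,0],5],[[0,0,0.5],[0,0,0],5],[[0,0,0.5],[0,0,0],5]]'
```

```text
position: [0.4743, -0.1887, 0.1231]
ft_force: [-0.5, 0.6, -7.0]
finger_force: 40.0
t: 17.05
position: [0.4747, -0.1889, 0.1196]
tool_rot: [0.001, 0.212, 0.977, -0.0]
ft_force: [-1.7, 1.6, 2.8]
grip_width: 0.644
finger_force: 40.0
```

```bash
python3 -m creep '[[[0,0,0],[0,0,0],6.5],[[0,0,0],[0,0,0],7.5],[[0,0,0],[0,0,0],8],[[0,0,0],[0,0,0],8],[[0,0,0],[0,0,0],8]]'; python3 -m creep '[[[0,0,0],[0,0,0],8],[[0,0,0],[0,0,0],8],[[0,0,0],[0,0,0],8],[[0,0,0],[0,0,0],8],[[0,0,0],[0,0,0],8]]'; python3 -m creep '[[[0,0,0],[0,0,0],7],[[0,0,0],[0,0,0],5],[[0,0,0],[0,0,0],5],[[0,0,0],[0,0,0],5],[[0,0,0],[0,0,0],5]]' 40;  python3 -m creep '[[[0,0,0],[0,0,0],5],[[0,0,0],[0,0,0],5],[[0,0,0],[0,0,0],5]]'
```

```text
t: 17.55
position: [0.4745, -0.1889, 0.1187]
tool_rot: [0.0, 0.212, 0.977, 0.0]
ft_force: [-1.1, 1.0, 1.0]
grip_width: 0.865
finger_force: 0.0
t: 18.05
position: [0.4744, -0.1888, 0.1187]
tool_rot: [0.0, 0.212, 0.977, 0.0]
ft_force: [-0.3, -0.9, -0.1]
grip_width: 0.871
finger_force: 0.0
t: 18.55
position: [0.4744, -0.1888, 0.1187]
tool_rot: [0.0, 0.212, 0.977, 0.0]
ft_force: [0.4, -1.3, 0.6]
grip_width: 0.644
finger_force: 40.0
t: 18.85
position: [0.4744, -0.1888, 0.1187]
tool_rot: [0.0, 0.212, 0.977, 0.0]
ft_force: [0.3, 0.0, -0.2]
grip_width: 0.649
finger_force: 40.0
```

```bash
python3 -m creep '[[[0,0,-0.5],[0,0,0],5],[[0,0,-1.5],[0,0,0],5],[[0,0,-3],[0,0,0],5],[[0,0,-5],[0,0,0],5],[[0,0,-7],[0,0,0],5]]' 40; python3 -m creep '[[[0,0,-2],[0,0,0],5],[[0,0,-4],[0,0,0],5],[[0,0,-6],[0,0,0],5],[[0,0,-7.5],[0,0,0],5],[[0,0,-8],[0,0,0],5]]';for i in 1 2 3; do python3 -m creep '[[[0,0,0],[0,0,0],5],[[0,0,0],[0,0,0],5],[[0,0,0],[0,0,0],5],[[0,0,0],[0,0,0],5],[[0,0,0],[0,0,0],5]]' | grep -E 'pos|force|width'; done
python3 - <<'E'
from h import *
cv2.imwrite('pics/f.png',np.hstack([camera('scene')[50:400,200:550],camera('side')[50:400,150:500]])); print(env.get_state()['qvel'].round(3))
E
```

```text
t: 19.35
position: [0.474, -0.1886, 0.1895]
tool_rot: [-0.001, 0.212, 0.977, 0.0]
ft_force: [0.4, -0.5, -6.8]
grip_width: 0.643
finger_force: 40.0
t: 19.85
position: [0.4746, -0.1889, 0.2706]
tool_rot: [0.001, 0.212, 0.977, -0.0]
ft_force: [0.4, -1.4, -6.4]
grip_width: 0.643
finger_force: 40.0
position: [0.4743, -0.1887, 0.2682]
ft_force: [-0.4, -0.6, -6.4]
grip_width: 0.642
finger_force: 40.0
position: [0.4744, -0.1888, 0.2687]
ft_force: [1.1, -0.6, -6.8]
grip_width: 0.645
finger_force: 40.0
position: [0.4744, -0.1888, 0.2687]
ft_force: [-0.2, 0.0, -6.7]
grip_width: 0.645
finger_force: 40.0
[ 0.002 -0.    -0.001 -0.001 -0.001 -0.001]
```

View pics/f.png

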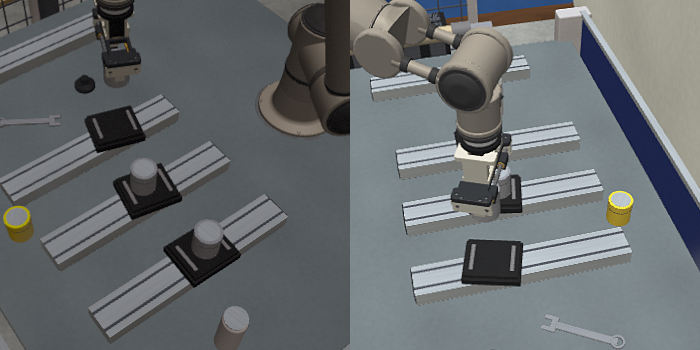

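Tin 3 is held upright and still 15 cm above its empty pod (crop (122,75)). Tins 1 and 2 stand upright on theirs, and the can, wrench and knob haven't been touched.

```bash
python3 -c "
from rig import env
print(env.job_done())"
```

```text
the job is handed in; nothing more can be done
None
```

I hefted all three tins from left to right and stood each back on its pod; tin 3 (rightmost) is the heaviest at about 6.7 N, and I handed the job in at about 21.5 s with it held still and upright 15 cm above its pod.

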